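Seat the tray rack on its keyed stand and cap it

ROBOT

A 6-joint arm with a two-finger parallel gripper is mounted at the origin on the work surface. World frame = base frame: x ahead of the robot, y to its left, z up, the work surface at z = 0. Lengths are in m, angles in rad, forces in N, time in s.
With the tool pointing down it reaches from about 0.3 to 0.875 m from the base axis. Payload 6.4 kg.
Tool frame: the origin (TCP) lies at the very end of the fingers, on their centre line; the grasp point (between the pads) lies ctrl.pinch_z behind it (ctrl.pinch_z is the distance from the TCP to the grasp point, in m); y points along the fingers, z is the direction in which the jaws open and shut, and the axes are right-handed (so a half turn about y gives the same grasp; the last joint's range is limited). The gripper opens to 85 mm and grips with 20 to 120 N. Pads are 22 mm wide; open, the fingers measure 114 mm over their backs; the gripper's body (76 mm by 85 mm) begins 54 mm behind the grasp point. The pads swing forward as they close: fully open they stand 13 mm farther back than shut.
Start: joints at [-1.523, 0.181, 1.607, -0, 1.354, -0.206], TCP at [0.144, -0.557, 0.231] pointing down, gripper open.
Joint ranges: [-2.99, 2.99], [-0.89, 2.07], [0.3, 2.58], [-1.14, 4.28], [0, 2.63], [-3.12, 3.12]. Speed limits (rad/s): [2.57, 2.57, 3.01, 3.14, 3.14, 3.14].

INTERFACE

Orientations are given as a unit quaternion [w, x, y, z].
In Python, from bench import ctrl gives the robot as it stands.
- The arm moves only by the shell command python3 -m pendant 'ROWS'. ROWS is JSON, one flat list of numbers, 7 for each row, row after row: the shift along the world's x, y, z in m, then the turn, a rotation vector about the world's x, y, z in degrees, then the finger opening in m, from 0 to 0.0854. In form: [tx, ty, tz, rx, ry, rz, hand, tx, ty, tz, rx, ry, rz, hand, ...]. A call has 1 to 12 rows; each row shifts and turns the commanded pose from where the row before left it; what a row does not reach is not made up. A row lasts 1/8 s, in which the tool goes at most 62.5 mm and 10.7 degrees, less where a joint would pass 70% of its speed; a pose out of reach is approached as far as the arm can. A call with a gripper value outside its range is refused whole. The fingers move at their own pace and stop on an object; the grip force is fixed at half the most. Time passes only in rows, so rows that do not move let the fingers close. It gives the time, the measured TCP pose, the force and the opening at its end, in the units of the state.
- ctrl.get_obs(): the state, without advancing time (a new reading comes with each control period).
- ctrl.camera(name): name is "scene" or "top" or "wrist"; returns the picture (400x640x3 uint8, red, green, blue); there is no depth.
- ctrl.camera_info(name): a dict with "fx", "fy", "cx", "cy" (pixels), "k1" (the pictures are not rectified: a ray, as slopes to the right and down, at radius r is drawn at 1 + k1 r^2 times it, then the intrinsics apply), "origin" and "rotation" of the camera in the world; the wrist camera has in their place "tool_from_camera" (4x4, takes a point from camera to tool coordinates, whose origin is the TCP and whose axes are the tool frame's). Camera axes: x right, y down, z forward; pixel columns grow to the right and rows downward; lengths in m; the calibration is good to about 2 mm. A picture is of the moment at which its call begins: read the wrist's pose just before it. camera_info takes no time and is no camera call.
- ctrl.hand_in(): hands the job in, once; it reports no verdict.
Trained networks look in the newest picture that a camera, given by its name, has taken for a name from the list of things; names that differ only in an ending like _2 or _b are one class to them, and where a whole thing is asked for, a point or a joint stands for the part that bears it (a point fixed in the world has none). Each returns a list of dicts, best first, with "score" (0 to 1); they miss things now and then, are a little off and sometimes report something else, mostly with a low value. They report only what shows in the picture. A call takes as long as a camera call. They do not tell look-alikes from the thing itself.
- ctrl.silhouettes(target, camera): "mask" (400x640 bool, what is visible of it) and "bbox" ([left, top, right, bottom] in pixels, round what is visible of it).
The state is a dict: "time_s": time; "q": joint angles; "dq": joint speeds; "joint_efforts": joint torques, N m; "eef_pos": TCP position; "eef_rot": TCP orientation; "wrist_force": force on the tool from outside, world axes, zero at the start; "torque": the same for the moment, N m; "opening": opening from 0.0 (shut) to 1.0 (fully open).
Only numpy, scipy, OpenCV 4.12 (cv2) and the standard library are available. Lean on these libraries where they do the work, as an engineer would, in place of code of your own. Each camera call takes 0.05 s, during which the arm holds its last target.

TASK

The three-armed tray rack is perched on its stand with its inner tabs riding on top of the shaft. Keeping it on the stand, turn it until its tabs drop into the keyways and it sits fully home, then put the loose metal collar over the stand's pin so that it rests flat on the rack's hub. Leave the glass dish and the mixing bowl where they are.

Things in the scene. Friction and masses are not known exactly. Their poses are not given: they have to be found in the camera images.
- stand: Fixed chrome stand, 128 mm high. Origin: centre of its underside, on the counter; z up along the shaft. Round foot 90 mm across, its top at z = 14 mm. Three legs (10 mm high, reaching 107 mm from the axis) point along own +x and at 120 and 240 degrees from it. Above the foot rises a keyed shaft, then a thin pin.
- stand_shoulder (a point): Centre of the top of the 37 mm thick shaft, 82 mm above the stand's origin, axes as the stand's. Three keyways 12 mm wide, open at the top and running down to the foot, face the same ways as the three legs.
- stand_pin (a point): Top of the plain pin that rises 46 mm from the shoulder, 128 mm above the stand's origin. The pin is 18 mm thick, tapering to 10 mm in its last 9 mm.
- rack: Loose chrome tray rack, 0.25 to 0.5 kg, 190 mm across. Origin: centre of the hub's underside, z up. Three arms at the hub's foot run along own +x and at 120 and 240 degrees from it, each with a clip and a pale blue anterior tray 60 to 95 mm from the axis, tops 58 mm above the origin. It starts with its origin 32 mm above the stand's; home it is 14 mm above, each arm right above a leg.
- rack_top (a point): Centre of the hub's top, 80 mm above the rack's origin, axes as the rack's. The hub is an upright twelve-sided tube, 50 mm across flats (flats face own +x and every 30 degrees on), bore 40 mm. Its top 22 mm stands clear above the trays and can be gripped across any two opposite flats. It turns freely on the shaft.
- rack_tab (a point): Middle of the underside of the tab towards the rack's own +x, 16 mm from the axis, 50 mm above the rack's origin. Three such tabs, 6.5 mm wide, sit inside the bore in the directions of the arms. They start on the shoulder, 0.4 rad or more out of line; any tab fits any keyway with about 0.15 rad to spare either way, and the rack then drops 18 mm.
- collar: Loose plain metal ring, 54 mm outside, 27 mm bore, 30 mm high, 0.2 kg, lying flat on the counter. Origin: centre of its underside; z up. It goes over the stand's 18 mm pin; resting on the seated rack's hub its origin is 94 mm above the stand's origin.
- dish: Smoked glass dish, 90 mm across, 28 mm high. Origin: centre of its underside. It and the collar may have changed places. Not to be moved.
- bowl: Silver-grey mixing bowl, 120 mm across, 65 mm high. Origin: centre of its underside. Not to be moved.
Not all that is in view belongs to the job. There is more than one size of the collar; the one meant has the size given above. What is shaped like the stand but black is not meant.

How it is judged:
On the way:
1. the rack has dropped home on the stand (z of rack in the frame of stand below 0.018 m and horizontal distance between rack and stand below 0.005 m and angle between rack's own z axis and vertical below 0.06 rad), for 0.2 s.
At the end, for the whole second after the job is handed in: The rack stands home on the stand's foot (origin less than 18 mm above the stand's, within 5 mm of its axis, tilted less than 0.06 rad), the collar is over the pin (within 9 mm of the axis) and rests flat on the hub (origin 89 to 98 mm above the stand's, tilted less than 0.08 rad); both are at rest (all of step 1 and horizontal distance between collar and stand below 0.009 m and z of collar in the frame of stand between 0.089 and 0.098 m and angle between collar's own z axis and vertical below 0.08 rad and linear speed of each of collar, rack below 0.02 m/s); the robot touches nothing.
It fails at once if the rack is lifted off the stand (raised more than 50 mm above where it rode) (z of rack in the frame of stand above 0.082 m).
It fails at once if the glass dish is moved more than 30 mm (distance of dish from where it was at the start of the episode above 0.03 m).
It fails at once if the mixing bowl is moved more than 30 mm (distance of bowl from where it was at the start of the episode above 0.03 m).
It also fails if it takes over 53 s, if anything falls off the work surface, if the arm or the gripper's body presses on something with over 40 N, if the wrist force passes 120 N, or if a joint passes its speed limit or range.

## Working session

There is one attempt and no reset: what is moved stays moved. The work goes in short steps, Python scripts to look and compute and a shell command to move; the robot and the scene stay as the last step left them, time stands still between calls to the robot, and variables do not carry over. Pictures are saved under pics/ and viewed, and the job is handed in when it is done.

```bash
mkdir -p pics; ls
cat > h.py <<'E'
from bench import ctrl
import numpy as np, cv2
from scipy.spatial.transform import Rotation as R
def cam(name):
    i=ctrl.camera_info(name)
    if 'origin' in i: return i,np.array(i['origin']),np.array(i['rotation'])
    o=ctrl.get_obs(); T=np.array(i['tool_from_camera']); w,x,y,z=o['eef_rot']; Rt=R.from_quat([x,y,z,w]).as_matrix()
    return i,Rt@T[:3,3]+np.array(o['eef_pos']),Rt@T[:3,:3]
def ray(name,u,v):
    i,o,Rm=cam(name)
    x=(u-i['cx'])/i['fx'];y=(v-i['cy'])/i['fy']
    p=cv2.undistortPoints(np.array([[[u,v]]],float),np.array([[i['fx'],0,i['cx']],[0,i['fy'],i['cy']],[0,0,1]]),np.array([i['k1'],0,0,0.]))[0,0]
    return o,Rm@np.array([p[0],p[1],1])
def atz(name,u,v,z):
    o,d=ray(name,u,v); return o+d*(z-o[2])/d[2]
def proj(name,P):
    i,o,Rm=cam(name); P=np.atleast_2d(P)
    c=(P-o)@Rm; s=c[:,:2]/c[:,2:]; r2=(s**2).sum(1,keepdims=True); s=s*(1+i['k1']*r2)
    return s*[i['fx'],i['fy']]+[i['cx'],i['cy']]
def save(n,im): cv2.imwrite('pics/'+n,cv2.cvtColor(im,cv2.COLOR_RGB2BGR))
E
python3 - <<'E'
from h import *
for n in ['scene','top']:
    im=ctrl.camera(n); save(n+'0.png',im)
    print(n,ctrl.camera_info(n))
    for t in ['stand','rack','collar','dish','bowl']:
        for d in ctrl.silhouettes(t,n): print(t,round(d['score'],2),d['bbox'])
save('wrist0.png',ctrl.camera('wrist'))
print(ctrl.get_obs(),ctrl.pinch_z)
E
```

```text
pics
scene {'fx': 515.3133350448945, 'fy': 515.3133350448945, 'cx': 329.04279197323063, 'cy': 201.1518264311236, 'k1': 0.013873274900739042, 'origin': array([ 1.11147071, -0.7623779 ,  0.7850824 ]), 'rotation': array([-0.4426702 ,  0.83283928,  0.28824559, -0.16533693])}
stand 0.88 [340.4, 203.6, 421.9, 268.0]
stand 0.71 [317.9, 127.4, 379.8, 178.2]
rack 0.73 [346.9, 201.8, 418.6, 259.7]
collar 0.86 [249.6, 276.7, 279.8, 300.9]
collar 0.69 [289.2, 258.9, 304.4, 278.3]
collar 0.66 [189.4, 290.2, 233.3, 325.8]
dish 0.6 [284.6, 312.6, 326.6, 350.6]
bowl 0.74 [412.3, 152.0, 452.8, 187.1]
top {'fx': 511.1856371783699, 'fy': 511.1856371783699, 'cx': 319.6879654704612, 'cy': 185.01176360913706, 'k1': -0.1021635695779934, 'origin': array([0.17652831, 0.06299274, 1.43497035]), 'rotation': array([ 0.06215841, -0.69813021,  0.70916843, -0.07635886])}
stand 0.9 [183.7, 217.7, 248.9, 278.3]
stand 0.7 [284.1, 112.0, 346.5, 174.3]
rack 0.72 [280.9, 113.1, 343.7, 173.9]
collar 0.71 [435.3, 177.6, 464.8, 204.1]
collar 0.66 [398.5, 174.0, 414.9, 196.1]
dish 0.92 [405.2, 113.1, 431.8, 142.2]
bowl 0.59 [168.1, 135.6, 206.1, 179.0]
{'time_s': 0.65, 'q': array([-1.52331499e+00,  1.80744547e-01,  1.60699876e+00, -2.00502082e-06,
        1.35382512e+00, -2.06270064e-01]), 'dq': array([ 0.00158784,  0.00025706,  0.00013734,  0.00082472, -0.00043072,
       -0.00223388]), 'joint_efforts': array([-7.24818801e-04, -4.44661796e+01, -3.51576304e+01, -3.51264416e-04,
        8.56036349e-04, -1.03572660e-06]), 'eef_pos': array([ 0.1443798 , -0.55658986,  0.23132027]), 'eef_rot': array([-0.08947295,  0.08947569, -0.7014146 ,  0.70143157]), 'wrist_force': array([-0.68917913,  0.33663853, -0.40148126]), 'torque': array([-0.01873979, -0.0351132 ,  0.04277247]), 'opening': 1.0017392788618071} 0.0187
```

```bash
sed -i "s/return i,np.array(i\['origin'\]),np.array(i\['rotation'\])/q=i['rotation']; return i,np.array(i['origin']),R.from_quat([q[1],q[2],q[3],q[0]]).as_matrix()/" h.py; grep -n origin h.py
```

```text
6:    if 'origin' in i: q=i['rotation']; return i,np.array(i['origin']),R.from_quat([q[1],q[2],q[3],q[0]]).as_matrix()
```

View pics/scene0.png

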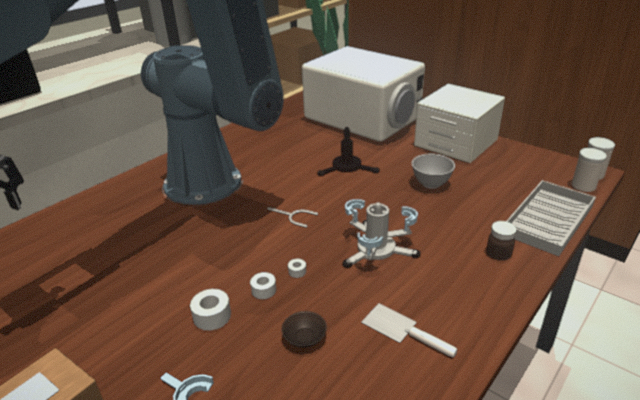

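View pics/top0.png

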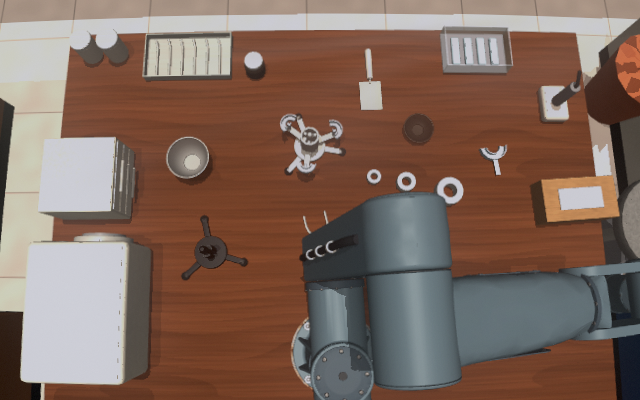

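View pics/wrist0.png

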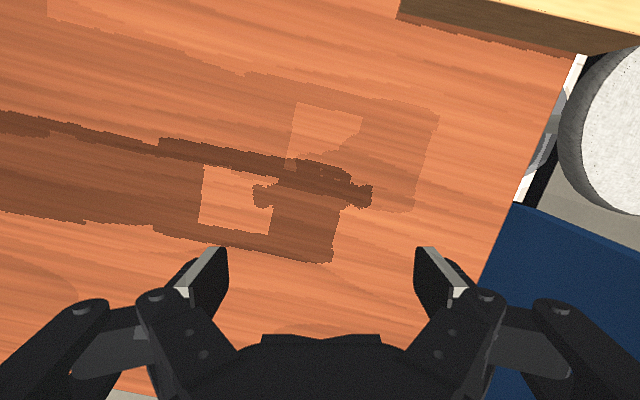

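Run:
```python
from h import *
im=ctrl.camera('top'); sc=ctrl.camera('scene')
def up(a,b,x0,x1,k): return cv2.resize(a[b[0]:b[1],x0:x1],None,fx=k,fy=k,interpolation=cv2.INTER_CUBIC)
A=up(im,(100,210),270,470,4)
save('top_crop.png',A[:600])
save('sc_crop.png',up(sc,(190,340),180,380,4)); save('sc_rack.png',up(sc,(190,280),330,430,6))
for u in [(374,176),(406,181),(450,190),(418,128),(188,158)]: print(u,atz('top',*u,0.03).round(3))
for u,z in [((309,136),.128),((309,138),.112)]: print(atz('top',*u,z).round(3))
for c in ['top','scene']:
  for t in ['collar','rack','stand_pin','rack_top']:
    for d in ctrl.silhouettes(t,c): print(c,t,round(d['score'],2),d['bbox'],d['mask'].sum())
print(ctrl.get_obs()['time_s'])
```

```text
(374, 176) [ 0.479 -0.122  0.03 ]
(406, 181) [ 0.464 -0.212  0.03 ]
(450, 190) [ 0.436 -0.336  0.03 ]
(418, 128) [ 0.62  -0.255  0.03 ]
(188, 158) [0.539 0.405 0.03 ]
[0.569 0.06  0.128]
[0.569 0.06  0.112]
top collar 0.72 [395.8, 176.3, 416.7, 194.1] 276
top collar 0.57 [431.6, 174.7, 463.5, 205.7] 525
top collar 0.44 [364.5, 168.7, 379.7, 186.0] 179
top rack 0.68 [281.6, 112.7, 343.5, 175.7] 1172
top stand_pin 0.83 [284.1, 114.2, 345.6, 176.0] 800
top stand_pin 0.59 [184.4, 218.0, 248.6, 278.7] 1243
top rack_top 0.95 [284.6, 112.7, 342.3, 175.7] 1212
scene collar 0.89 [250.0, 275.5, 276.9, 302.0] 574
scene collar 0.86 [190.8, 286.9, 233.8, 329.5] 1340
scene collar 0.6 [288.9, 259.2, 305.0, 278.1] 254
scene rack 0.6 [348.6, 202.6, 418.8, 259.0] 1720
scene stand_pin 0.88 [318.4, 128.0, 378.8, 177.2] 913
scene stand_pin 0.87 [344.5, 199.0, 419.8, 270.2] 853
scene rack_top 0.89 [345.9, 201.5, 417.9, 258.3] 1649
scene rack_top 0.38 [253.3, 275.5, 278.9, 298.6] 584
1.15
```

View pics/top_crop.png

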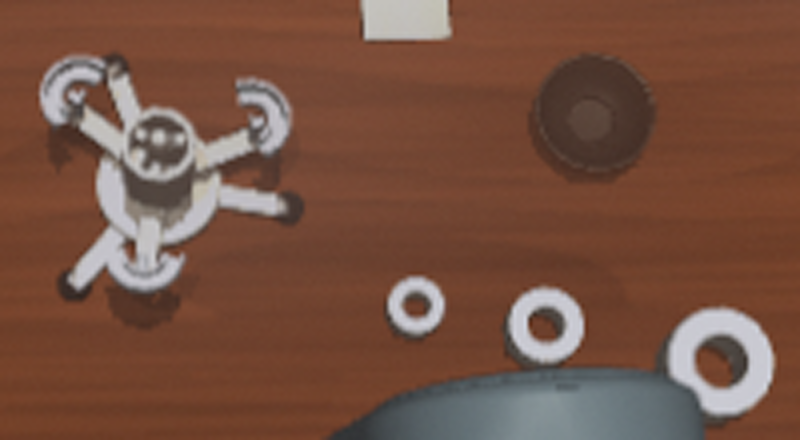

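View pics/sc_rack.png

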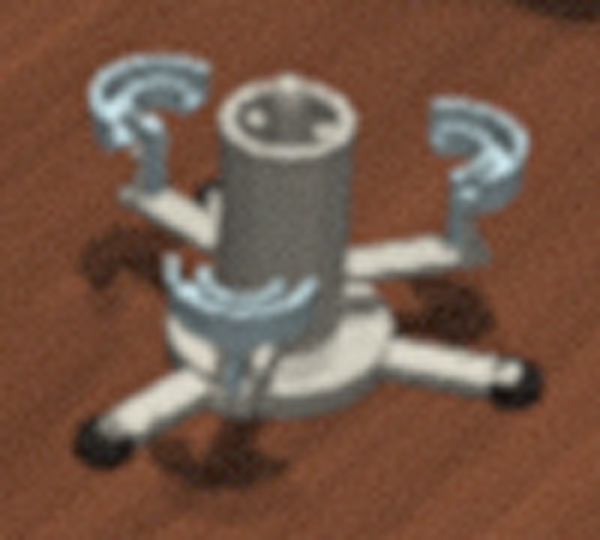

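View pics/sc_crop.png

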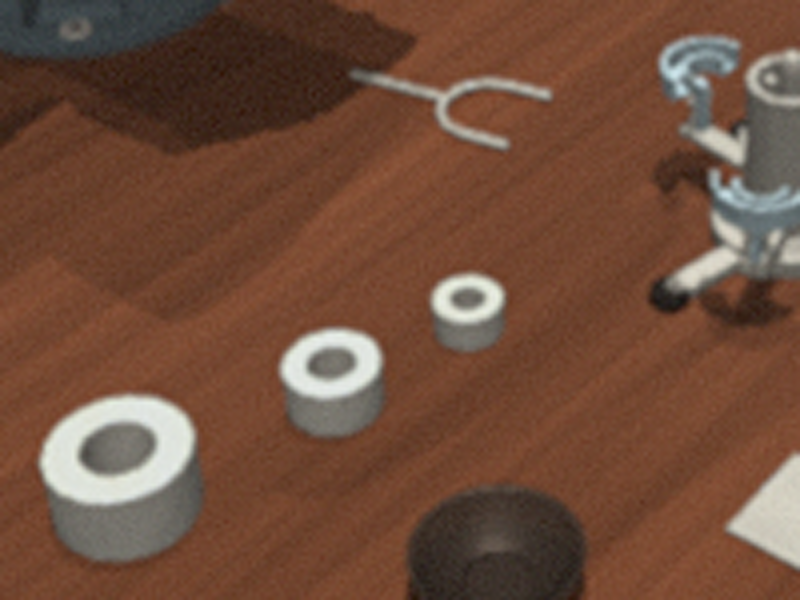

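Run:
```python
from h import *
tips=[(117,65),(290,207),(72,285)]
P=np.array([atz('top',270+a/4,100+b/4,.008)[:2] for a,b in tips])
sP=np.array([atz('scene',330+a/6,190+b/6,.008)[:2] for a,b in [(515,378),(103,438)]])
c=P.mean(0);print('tips',P.round(4),c,np.hypot(*(P-c).T),np.degrees(np.arctan2(*(P-c).T[::-1]))); print('scene tips',sP)
h=atz('top',310,136.2,.112);print('hub',h, 'scene',atz('scene',378,209.5,.112))
arm=[(75,110),(262,130),(147,258)]
A=np.array([atz('top',270+a/4,100+b/4,.042)[:2] for a,b in arm]); h=c
print('arms',np.hypot(*(A-h).T),np.degrees(np.arctan2(*(A-h).T[::-1])))
for (a,b) in [(416,306),(546,325),(721,362)]: print('rings',atz('top',270+a/4,100+b/4,.03))
for w,(a,b) in zip([58,76,108],[(416,306),(546,325),(721,362)]):
    print(np.linalg.norm(atz('top',270+(a-w/2)/4,100+b/4,.03)-atz('top',270+(a+w/2)/4,100+b/4,.03)))
# scene ring
print('scene mid ring', atz('scene',180+332/4,190+363/4,.03))
e=ctrl.get_obs();w,x,y,z=e['eef_rot'];print(R.from_quat([x,y,z,w]).as_matrix().round(3))
```

```text
tips [[ 0.6661  0.088 ]
 [ 0.557  -0.0359]
 [ 0.5013  0.1216]] [0.57481239 0.05788453] [0.09611132 0.09548364 0.09726085] [  18.23291082 -100.75490216  139.05758745]
scene tips [[ 0.66760956  0.0905326 ]
 [ 0.56119042 -0.03639148]]
hub [0.57362645 0.05770565 0.112     ] scene [0.57759904 0.0592859  0.112     ]
arms [0.07552983 0.07894366 0.06329403] [ 52.13166103 -67.73092933 171.13026501]
rings [ 0.47795673 -0.12149242  0.03      ]
rings [ 0.46303583 -0.21322715  0.03      ]
rings [ 0.43465497 -0.33700897  0.03      ]
0.04109233834885325
0.05416967791174466
0.07784416143214655
scene mid ring [ 0.46808829 -0.21381423  0.03      ]
[[-0.968  0.     0.251]
 [-0.251  0.    -0.968]
 [-0.    -1.    -0.   ]]
```

Three rings in the top view: (374,176) is about 41 mm across, (406,181) about 54 mm and (450,190) about 78 mm. The middle one matches 54 mm, and the crop confirms it. The chrome stand is at (310,140). The black one at (210,250) is the decoy. The rack arms are about 33° counter-clockwise of the legs.

```bash
python3 -m pendant '[0.036,0.051,0,0,0,3.1,0.085,0.036,0.051,0,0,0,3.1,0.085,0.036,0.051,0,0,0,3.1,0.085,0.036,0.051,0,0,0,3.1,0.085,0.036,0.051,0,0,0,3.1,0.085,0.036,0.051,0,0,0,3.1,0.085,0.036,0.051,0,0,0,3.1,0.085,0.036,0.051,0,0,0,3.1,0.085,0.036,0.051,0,0,0,3.1,0.085,0.036,0.051,0,0,0,3.1,0.085,0.036,0.051,0,0,0,3.1,0.085,0.036,0.051,0,0,0,3.1,0.085]'
python3 - <<'E'
from h import *
o=ctrl.get_obs();w,x,y,z=o['eef_rot'];print(o['time_s'],o['eef_pos'],R.from_quat([x,y,z,w]).as_matrix().round(3),o['q'].round(2))
print(cam('wrist')[1:], proj('wrist',[[.5755,.058,.112],[.5755,.058,.128]]))
save('wrist1.png',ctrl.camera('wrist'));save('top1.png',ctrl.camera('top'))
E
```

```text
time_s: 2.65
eef_pos: [0.5775, 0.0574, 0.2315]
eef_rot: [-0.309, 0.309, -0.636, 0.636]
wrist_force: [0.7, -1.7, 0.9]
opening: 0.998
2.65 [0.5774679  0.05735233 0.2314965 ] [[-0.618  0.001  0.786]
 [-0.786 -0.    -0.618]
 [-0.    -1.     0.001]] [-0.11  0.19  1.59 -0.    1.36  0.56]
(array([0.61730113, 0.10841941, 0.37315264]), array([[ 7.86004430e-01, -5.97205759e-01, -1.59819643e-01],
       [-6.18220806e-01, -7.59397547e-01, -2.02776724e-01],
       [-2.67217651e-04,  2.58187232e-01, -9.66094862e-01]])) [[318.68126634 195.7402126 ]
 [318.56327597 200.47118023]]
```

View pics/wrist1.png

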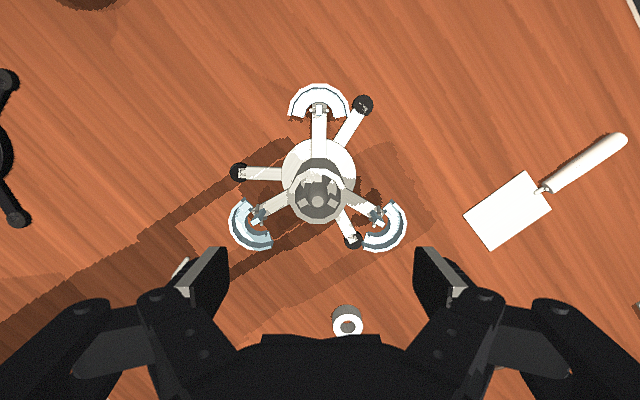

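View pics/top1.png

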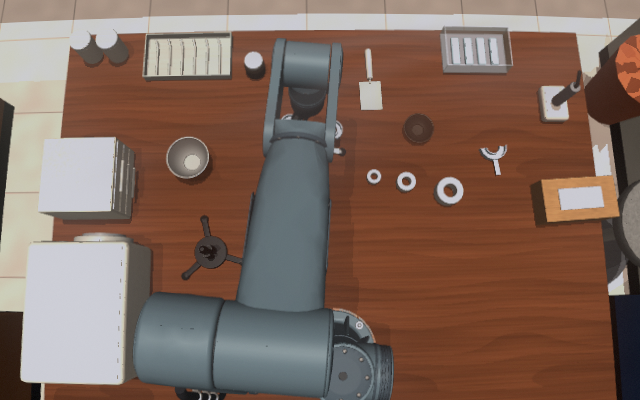

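Run:
```python
from h import *
im=cv2.imread('pics/wrist1.png')[75:260,220:420]; cv2.imwrite('pics/w1c.png',cv2.resize(im,None,fx=3.2,fy=3.2,interpolation=cv2.INTER_CUBIC)[:600])
```

```text
(no output)
```

View pics/w1c.png

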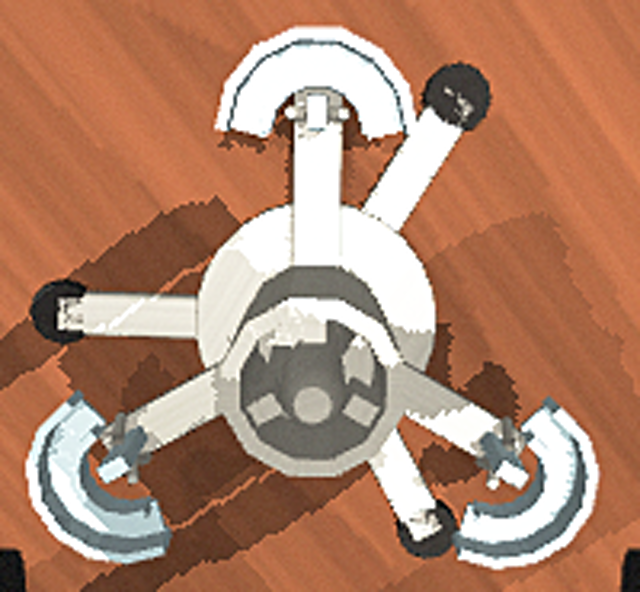

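Run:
```python
from h import *
f=lambda a,b,z: atz('wrist',220+a/3.2,75+b/3.2,z)[:2]
P=np.array([f(a,b,.008) for a,b in [(456,97),(58,310),(426,527)]]);c=P.mean(0)
print('tips',c,np.hypot(*(P-c).T),np.degrees(np.arctan2(*(P-c).T[::-1])))
print('hub',f(310.5,387,.112),'pin',f(312,404,.128))
A=np.array([f(a,b,.09) for a,b in [(317,110),(122,450),(507,455)]])
T=f(311.5,395,.12); print('clip',np.hypot(*(A-T).T),np.degrees(np.arctan2(*(A-T).T[::-1])))
# tabs / arm axis lines
for z,pts in [(.042,[(316,150),(319,250)])]:
    q=np.array([f(a,b,z) for a,b in pts]);d=q[0]-q[1];print('arm dir',np.degrees(np.arctan2(d[1],d[0])))
print(ctrl.get_obs()['time_s'])
```

```text
tips [0.57497996 0.06237969] [0.09423821 0.09516739 0.09418708] [ 19.57531445 139.93767563 -99.75309523]
hub [0.57522404 0.06213185] pin [0.57537637 0.06137937]
clip [0.07306705 0.06242491 0.06397603] [ 51.00703593 165.49905337 -62.23545989]
arm dir 53.76264166331711
2.75
```

```bash
python3 -m pendant '[-0.002,0.003,-0.05,0,0,0,0.085,0,0,-0.05,0,0,0,0.085,0,0,-0.04,0,0,0,0.085,0,0,0,0,0,0,0.085]'
python3 - <<'E'
from h import *
print(ctrl.get_obs()['eef_pos'],ctrl.get_obs()['wrist_force']);save('wrist2.png',ctrl.camera('wrist'))
E
```

```text
time_s: 3.25
eef_pos: [0.5712, 0.0582, 0.088]
eef_rot: [0.306, -0.311, 0.638, -0.635]
wrist_force: [-1.1, 0.2, 0.3]
opening: 0.994
[0.57118064 0.05821969 0.08799772] [-1.06104531  0.22231479  0.26096371]
```

View pics/wrist2.png

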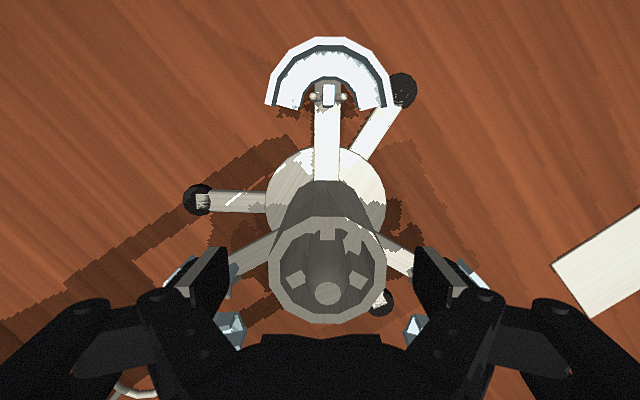

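```bash
python3 -m pendant '[0,0,0,0,0,0,0.085,0,0,0,0,0,0,0.085]'
python3 - <<'E'
from h import *
im=ctrl.camera('wrist');save('wrist3.png',im)
o=ctrl.get_obs();print(o['eef_pos'],o['dq'].round(3))
for n,p in [('hubc',(327.5,269.5,.112)),('pin',(327,292,.128))]: print(n,atz('wrist',*p))
E
```

```text
time_s: 3.55
eef_pos: [0.576, 0.0581, 0.0936]
eef_rot: [-0.31, 0.307, -0.636, 0.637]
wrist_force: [0.2, -0.6, 0.5]
opening: 0.996
[0.57568997 0.05822339 0.09327965] [ 0.002  0.006  0.009  0.001 -0.003 -0.001]
hubc [0.57817338 0.05697838 0.112     ]
pin [0.5769147  0.05629902 0.128     ]
```

View pics/wrist3.png

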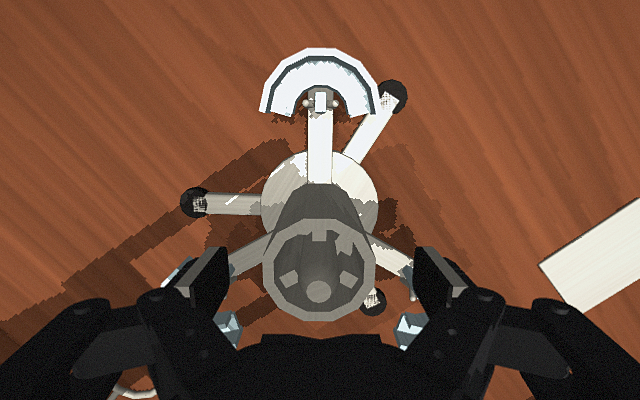

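```bash
python3 - <<'E'
from h import *
for n,p in [('hubc',(319.5,269.5,.112)),('pin',(319,292,.128))]: print(n,atz('wrist',*p))
E
python3 -m pendant '[0,0,-0.002,0,0,0,0.065,0,0,0,0,0,0,0.055,0,0,0,0,0,0,0.047,0,0,0,0,0,0,0.047,0,0,0,0,0,0,0.047]'
```

```text
hubc [0.5754221  0.05915588 0.112     ]
pin [0.5744718  0.05823311 0.128     ]
time_s: 4.22
eef_pos: [0.5744, 0.0585, 0.0897]
eef_rot: [0.309, -0.309, 0.636, -0.636]
wrist_force: [-2.0, 0.3, 5.5]
opening: 0.57
```

```bash
python3 -m pendant '[0,0,0,0,0,-5,0.047,0,0,0,0,0,-7,0.047,0,0,0,0,0,-7,0.047,0,0,0,0,0,-7,0.047,0,0,0,0,0,-7,0.047,0,0,0,0,0,0,0.047,0,0,0,0,0,0,0.047]'
python3 - <<'E'
from h import *
im=ctrl.camera('wrist');save('wrist4.png',im)
o=ctrl.get_obs();w,x,y,z=o['eef_rot'];m=R.from_quat([x,y,z,w]).as_matrix()[:,2];print(o['eef_pos'],np.degrees(np.arctan2(m[1],m[0])),o['torque'])
E
```

```text
time_s: 5.1
eef_pos: [0.5739, 0.0585, 0.0887]
eef_rot: [0.116, -0.116, 0.698, -0.697]
wrist_force: [0.0, -0.3, -4.1]
opening: 0.573
[0.57408602 0.05844937 0.08884122] -71.15034399507722 [ 0.00238781  0.00775585 -0.02704589]
```

View pics/wrist4.png

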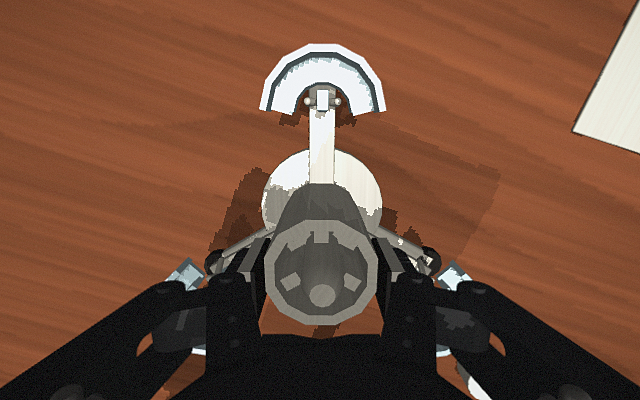

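```bash
python3 -m pendant '[0,0,-0.005,0,0,0,0.047,0,0,-0.006,0,0,0,0.047,0,0,-0.006,0,0,0,0.047,0,0,0,0,0,0,0.047]'
```

```text
time_s: 5.65
eef_pos: [0.5743, 0.0584, 0.072]
eef_rot: [0.115, -0.115, 0.698, -0.698]
wrist_force: [-0.1, -0.4, -3.9]
opening: 0.565
```

```bash
python3 -m pendant '[0,0,0,0,0,0,0.06,0,0,0,0,0,0,0.075,0,0,0,0,0,0,0.085,0,0,0,0,0,0,0.085,0,0,0.05,0,0,0,0.085,0,0,0.06,0,0,0,0.085,0,0,0.03,0,0,0,0.085,0,0,0,0,0,0,0.085]'
python3 - <<'E'
from h import *
im=ctrl.camera('wrist');save('wrist5.png',im);s=ctrl.camera('scene');save('scene5.png',cv2.resize(s[180:290,320:440],None,fx=5,fy=5,interpolation=cv2.INTER_CUBIC))
print(ctrl.get_obs()['eef_pos'])
E
```

```text
time_s: 6.65
eef_pos: [0.5764, 0.0583, 0.2158]
eef_rot: [-0.117, 0.113, -0.697, 0.698]
wrist_force: [-0.5, 0.2, -0.0]
opening: 0.998
[0.57399446 0.05846194 0.21171542]
```

View pics/wrist5.png

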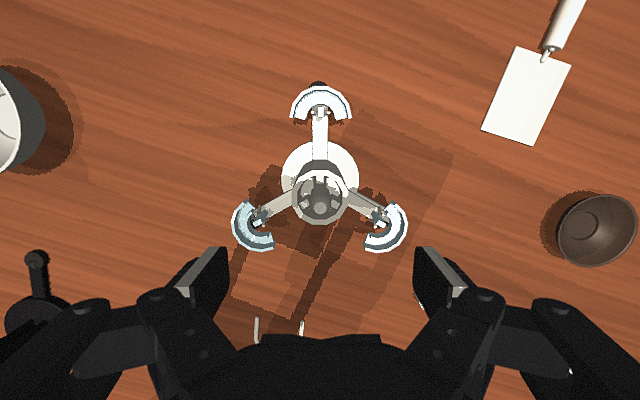

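View pics/scene5.png

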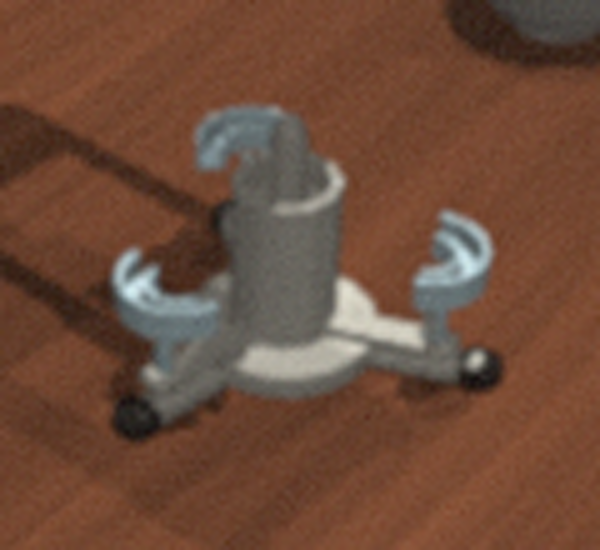

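```bash
python3 -m pendant '[-0.02,-0.05,0,0,0,0,0.085,-0.02,-0.05,0,0,0,0,0.085,-0.02,-0.05,0,0,0,0,0.085,-0.02,-0.05,0,0,0,0,0.085,-0.02,-0.05,0,0,0,0,0.085,-0.01,-0.022,0,0,0,0,0.085,0,0,-0.05,0,0,0,0.085,0,0,0,0,0,0,0.085,0,0,0,0,0,0,0.085]'
python3 - <<'E'
from h import *
im=ctrl.camera('wrist');save('wrist6.png',im)
print(ctrl.get_obs()['eef_pos'])
E
```

```text
time_s: 7.88
eef_pos: [0.4643, -0.2132, 0.1622]
eef_rot: [0.115, -0.116, 0.698, -0.697]
wrist_force: [0.2, 0.1, 0.1]
opening: 0.994
[ 0.46498308 -0.21355847  0.16319433]
```

View pics/wrist6.png

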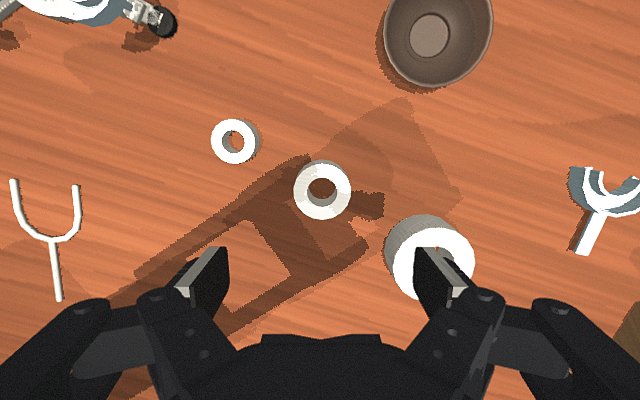

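Run:
```python
from h import *
o,d=np.array(ctrl.get_obs()['eef_pos']),None
print(o, 'collar',atz('wrist',322,190,.03),atz('wrist',293,190,.03),atz('wrist',351,190,.03))
for z in (.03,.045,.06): print(z,'big',atz('wrist',430,260,z),atz('wrist',385,262,z),atz('top',450.2,190.5,z))
```

```text
[ 0.46498308 -0.21355847  0.16319433] collar [ 0.46648708 -0.214413    0.03      ] [ 0.45797189 -0.18931345  0.03      ] [ 0.47500092 -0.23951164  0.03      ]
0.03 big [ 0.43414832 -0.33626309  0.03      ] [ 0.41810923 -0.29569464  0.03      ] [ 0.43465707 -0.33686485  0.03      ]
0.045 big [ 0.43917712 -0.32843178  0.045     ] [ 0.42401333 -0.29007726  0.045     ] [ 0.43190119 -0.33259581  0.045     ]
0.06 big [ 0.44420593 -0.32060048  0.06      ] [ 0.42991742 -0.28445988  0.06      ] [ 0.42914531 -0.32832678  0.06      ]
```

```bash
python3 -m pendant '[0.001,-0.001,-0.05,0,0,0,0.085,0,0,-0.05,0,0,0,0.085,0,0,-0.04,0,0,0,0.085,0,0,-0.012,0,0,0,0.085,0,0,0,0,0,0,0.085,0,0,0,0,0,0,0.085]'
python3 - <<'E'
from h import *
im=ctrl.camera('wrist');save('wrist7.png',im)
print(ctrl.get_obs()['eef_pos'])
E
```

```text
time_s: 8.68
eef_pos: [0.467, -0.2157, 0.0124]
eef_rot: [-0.116, 0.114, -0.697, 0.699]
wrist_force: [-0.2, 0.3, -0.2]
opening: 0.996
[ 0.46690847 -0.21563384  0.01233912]
```

View pics/wrist7.png

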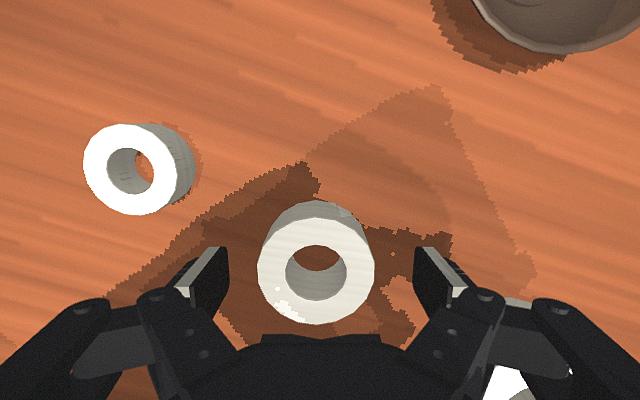

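```bash
python3 -m pendant '[-0.0005,0.0015,-0.005,0,0,0,0.07,0,0,0,0,0,0,0.06,0,0,0,0,0,0,0.05,0,0,0,0,0,0,0.05,0,0,0,0,0,0,0.05,0,0,0.05,0,0,0,0.05,0,0,0.06,0,0,0,0.05,0,0,0.06,0,0,0,0.05,0,0,0,0,0,0,0.05]'
python3 - <<'E'
from h import *
im=ctrl.camera('wrist');save('wrist8.png',im)
print(ctrl.get_obs()['eef_pos'])
E
```

```text
time_s: 9.85
eef_pos: [0.4678, -0.2152, 0.1808]
eef_rot: [-0.118, 0.113, -0.695, 0.7]
wrist_force: [-0.3, -0.3, -2.4]
opening: 0.612
[ 0.46608752 -0.21396719  0.17761647]
```

View pics/wrist8.png

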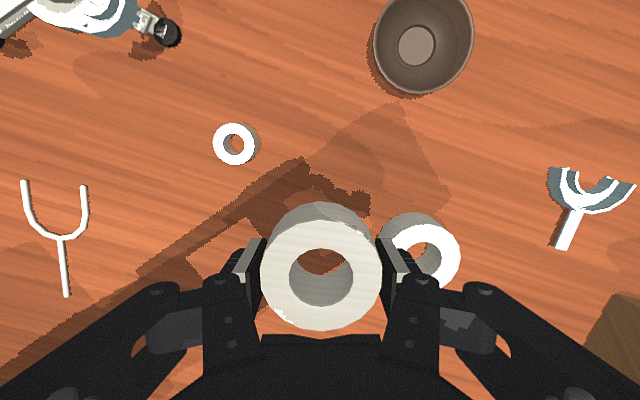

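```bash
python3 -m pendant '[0.018,0.046,0,0,0,0,0.05,0.018,0.046,0,0,0,0,0.05,0.018,0.046,0,0,0,0,0.05,0.018,0.046,0,0,0,0,0.05,0.018,0.046,0,0,0,0,0.05,0.0175,0.0425,0,0,0,0,0.05,0,0,0,0,0,0,0.05,0,0,0,0,0,0,0.05,0,0,0,0,0,0,0.05]'
python3 - <<'E'
from h import *
im=ctrl.camera('wrist');save('wrist9.png',im)
print(ctrl.get_obs()['eef_pos'])
s=ctrl.camera('scene');save('scene9.png',cv2.resize(s[150:290,300:440],None,fx=4,fy=4,interpolation=cv2.INTER_CUBIC))
E
```

```text
time_s: 11.02
eef_pos: [0.5716, 0.0584, 0.1743]
eef_rot: [0.114, -0.115, 0.698, -0.698]
wrist_force: [0.0, -0.4, -1.8]
opening: 0.609
[0.57182214 0.05831456 0.17465574]
```

View pics/wrist9.png

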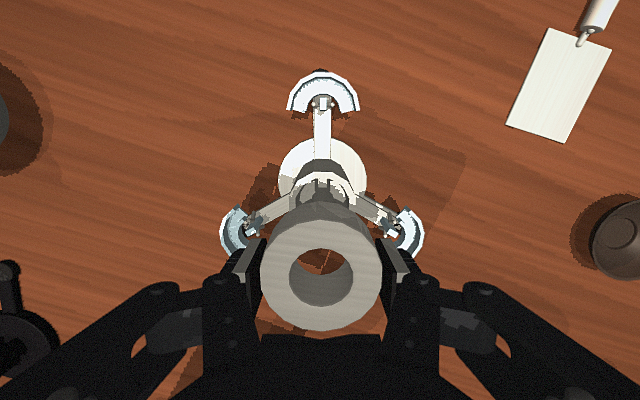

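View pics/scene9.png

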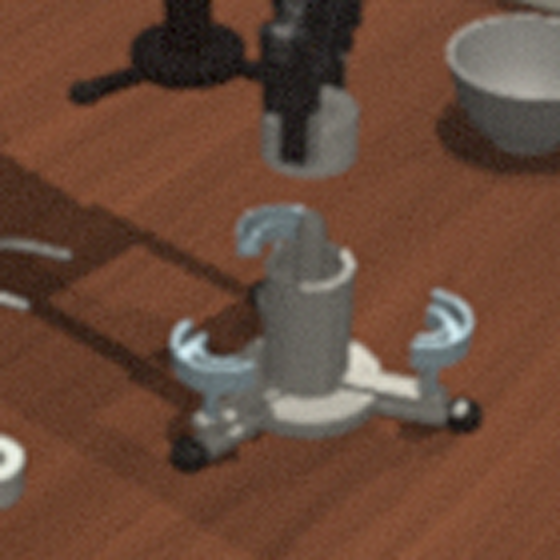

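```bash
python3 - <<'E'
from h import *
for k in range(1):
    o=ctrl.get_obs();p=np.array(o['eef_pos']);print(p,o['q'].round(4),o['dq'].round(3))
    print('collar',atz('wrist',321,275,p[2]+.0227)-p,'hub-equivalent',atz('wrist',321.5,272,p[2]+.0232)-p)
    # hub now
    print('hub', atz('wrist',322,195,.094))
E
python3 -m pendant '[0,0,0,0,0,0,0.05,0,0,0,0,0,0,0.05]'
```

```text
[0.57203755 0.05833381 0.1749648 ] [-1.0460e-01  2.3690e-01  1.6593e+00 -1.0000e-04  1.2460e+00  1.1407e+00] [ 0.003 -0.004 -0.006  0.001 -0.001  0.001]
collar [ 0.00010256 -0.00017266  0.0227    ] hub-equivalent [0.0017613  0.00016314 0.0232    ]
hub [0.58120957 0.0603724  0.094     ]
time_s: 11.38
eef_pos: [0.5724, 0.059, 0.1755]
eef_rot: [-0.115, 0.115, -0.698, 0.698]
wrist_force: [-0.5, -0.1, -2.0]
opening: 0.608
```

```bash
python3 -m pendant '[0.003,0,-0.016,0,0,0,0.05,0,0,-0.015,0,0,0,0.05,0,0,-0.015,0,0,0,0.05,0,0,0,0,0,0,0.05,0,0,0,0,0,0,0.05]'
python3 - <<'E'
from h import *
im=ctrl.camera('wrist');save('wrist10.png',im)
s=ctrl.camera('scene');save('scene10.png',cv2.resize(s[170:270,330:430],None,fx=5,fy=5,interpolation=cv2.INTER_CUBIC))
E
```

```text
time_s: 12.0
eef_pos: [0.5755, 0.0594, 0.1293]
eef_rot: [-0.115, 0.115, -0.698, 0.698]
wrist_force: [0.2, -1.1, -1.4]
opening: 0.615
```

View pics/wrist10.png

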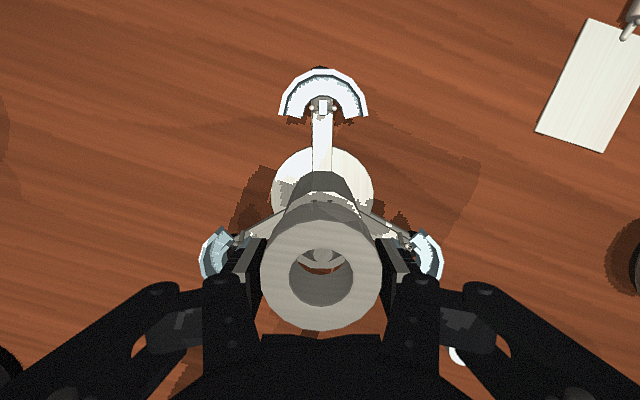

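View pics/scene10.png

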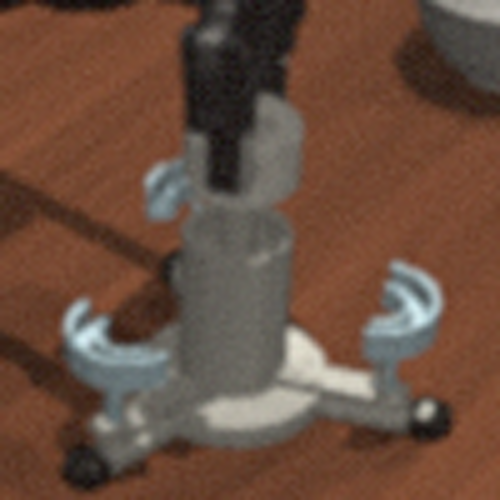

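```bash
python3 -m pendant '[0,0,-0.008,0,0,0,0.05,0,0,-0.008,0,0,0,0.05,0,0,-0.006,0,0,0,0.05,0,0,0,0,0,0,0.05]'
python3 - <<'E'
from h import *
im=ctrl.camera('wrist');save('wrist11.png',im)
E
```

```text
time_s: 12.6
eef_pos: [0.5747, 0.0595, 0.1063]
eef_rot: [0.115, -0.116, 0.698, -0.698]
wrist_force: [0.6, 0.1, -1.1]
opening: 0.611
```

View pics/wrist11.png

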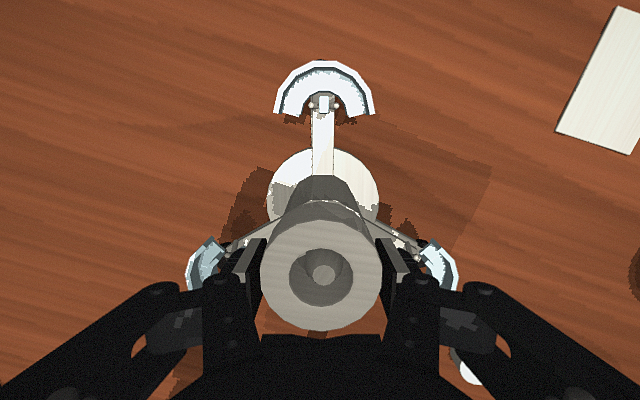

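```bash
python3 -m pendant '[0,0,-0.003,0,0,0,0.05,0,0,-0.0015,0,0,0,0.05,0,0,0,0,0,0,0.05]'
```

```text
time_s: 13.02
eef_pos: [0.5753, 0.0594, 0.1027]
eef_rot: [0.115, -0.115, 0.698, -0.698]
wrist_force: [0.4, -0.8, -2.3]
opening: 0.609
```

```bash
python3 -m pendant '[0,0,-0.001,0,0,0,0.055,0,0,0,0,0,0,0.065,0,0,0,0,0,0,0.075,0,0,0,0,0,0,0.085,0,0,0,0,0,0,0.085,0,0,0.03,0,0,0,0.085,0,0,0.05,0,0,0,0.085,0,0,0.05,0,0,0,0.085,0,0,0,0,0,0,0.085,0,0,0,0,0,0,0.085]'
python3 - <<'E'
from h import *
im=ctrl.camera('wrist');save('wrist12.png',im)
s=ctrl.camera('scene');save('scene12.png',cv2.resize(s[170:270,330:430],None,fx=5,fy=5,interpolation=cv2.INTER_CUBIC))
E
```

```text
time_s: 14.28
eef_pos: [0.575, 0.0594, 0.2313]
eef_rot: [0.115, -0.115, 0.698, -0.698]
wrist_force: [0.3, -0.2, -0.5]
opening: 0.991
```

View pics/wrist12.png

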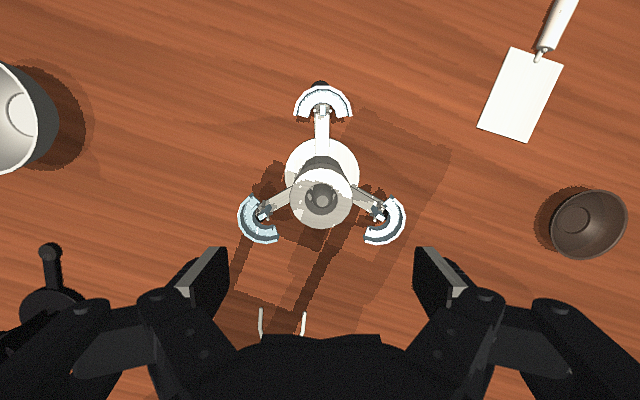

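View pics/scene12.png

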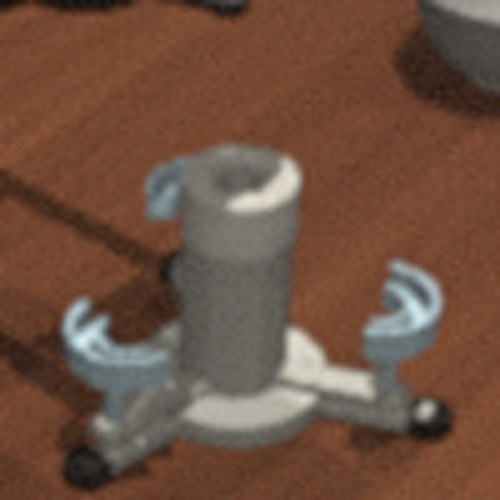

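```bash
python3 -c "
from bench import ctrl
print(ctrl.hand_in())"
```

```text
the job is handed in; nothing more can be done
None
```

The rack is home on the stand and the collar sits flat on its hub. I handed the job in at about 14 s of the 53 s allowed; no verdict is reported.

- **Rack:** I gripped the hub across two flats and turned the rack 33° clockwise until each arm was over a leg. I then lowered it about 17 mm with no resistance and released it. The pictures afterwards show the arms lying on the legs and the pin standing clear of the hub.
- **Collar:** I picked the middle of the three rings, which measured 54 mm across (the others were about 41 and 78 mm). I threaded it over the pin, lowered it onto the hub and released it with almost no contact force.
- **Last checks:** The final scene and wrist pictures show the collar flush on the hub, with the pin centred in its bore at about (321, 200). The open gripper was about 13 cm higher and read almost no force. I never went near the dish or the bowl, but I did not re-measure where they stand.
- **Disagreements:** The cameras differed by up to 4 mm on where the stand's axis is. I used the position felt when gripping the hub instead. The TCP reading also drifted by a few mm after moves, so I let it settle before gripping and placing.

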